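# Seat a trailer coupler on the hitch ball of a bench stand and latch it

### The arm

A 6-joint arm with a two-finger parallel gripper is mounted at the origin on a cart in front of the work surface, level with it; the furniture and walls round the work are solid. World frame = base frame: x ahead of the robot, y to its left, z up, the work surface at z = 0. Lengths are in m, angles in degrees, forces in N, time in s.
With the tool pointing down it reaches from about 0.4 to 0.825 m from the base axis. Payload 7 kg.
Tool frame: the origin (TCP) lies between the finger pads; the fingertips stand 19 mm ahead of it and the grasp point (between the pads) is the TCP; z points along the fingers, y is the line along which they close (so a half turn about z gives the same grasp; the last joint's range is limited). The gripper opens to 85 mm and grips with 20 to 120 N. Pads are 22 mm wide; open, the fingers measure 114 mm over their backs; the gripper's body (76 mm by 85 mm) begins 54 mm behind the grasp point. The pads swing forward as they close: fully open they stand 13 mm farther back than shut.
Start: joints at [-46.69, 20.546, 0.682, 0, -70.136, -16.507], TCP at [0.304, -0.602, 0.25] pointing down, gripper open.
Joint ranges: [-176.03, 176.03], [-82.01, 121.73], [-58.28, 71.71], [-173.87, 95.51], [-174.79, -0.11], [-173.66, 173.66]. Speed limits (degrees/s): [136.94, 136.94, 172.46, 180, 180, 180].

### API

Orientations are given as a 3x3 rotation matrix whose columns are the frame's x, y, z axes.
In Python, from rig import state, camera, camera_info, job_done gives the robot as it stands. The module is installed in compiled form; this text tells all that it offers.
- The arm moves only by the shell command python3 -m pendant 'ROWS' [OPENING] [FORCE]. ROWS is JSON, a list of rows, each a list of 4 numbers: the shift along the tool's x, y, z as a fraction of full scale, then the turn about the tool's z as a fraction of full scale. In form: [[x, y, z, roll], ...]. A call has 1 to 10 rows; each row is the pose to reach, as a shift and turn from the pose commanded when the call began, along the tool's axes at that moment, turning the shorter way round; what a row does not reach only later rows make up. Full scale, the value 1, is 100 mm for a shift and 360 degrees for a turn. A row lasts 1/8 s, in which the tool goes at most 62.5 mm and 10.7 degrees, less where a joint would pass 70% of its speed; a pose out of reach is approached as far as the arm can. A call with a number of a shift or a turn outside -1 to 1 is refused whole. A call with a gripper value outside its range is refused whole. OPENING is the opening, from -1 (shut) to 1 (fully open), set as the call begins (- or left out, the last holds). The fingers move at their own pace and stop on an object; FORCE is the grip in N (left out, the last holds). Time passes only in rows, so rows that repeat a pose let the fingers close. It gives the time, the measured TCP pose, the force, the opening and the grip force at its end, in the units of the state.
- state(): the state, without advancing time (a new reading comes with each control period).
- camera(name): name is "side" or "top"; returns (picture, depth): 420x560x3 uint8, red, green, blue; 420x560 float32, m along the optical axis (not along the pixel's ray), 0 where there is no reading.
- camera_info(name): a dict with "camera_matrix" (3x3 intrinsics, pixels), "dist_coeffs" ([k1, k2, p1, p2, k3] as OpenCV has them; the pictures are not rectified), "rvec" (rotation vector, rad) and "tvec" (3), from world to camera coordinates, as OpenCV has them. Camera axes: x right, y down, z forward; pixel columns grow to the right and rows downward; lengths in m; the calibration is good to about 2 mm. A picture is of the moment at which its call begins. camera_info takes no time and is no camera call.
- job_done(): hands the job in; it is judged then, once.
The state is a dict: "time": time; "q": joint angles; "qvel": joint speeds; "tau": joint torques, N m; "tcp_pos": TCP position; "tool_rot": TCP orientation; "contact_force": force on the tool from outside, world axes, zero at the start; "ft_torque": the same for the moment, N m; "opening": finger opening in m; "grasp_force": force on a finger pad.
Only numpy, scipy, OpenCV 4.12 (cv2) and the standard library are available. Lean on these libraries where they do the work, as an engineer would, in place of code of your own. Each camera call takes 0.05 s, during which the arm holds its last target. There are 200 camera calls.

### The job

Couple the trailer coupler to the hitch ball of the bench stand, its tube resting in the stand's saddle: with the latch lever still up, lower the socket over the ball and push the head down past its spring pads until it is fully home on the ball and the brass seat pin stands out of the dome. Then press the latch lever down until it snaps over centre and stays down by itself. Feel your way: about 1 to 2 kg of push is plenty and more than 3 kg is too much; leave the other things on the bench where they are.

Things in the scene. Friction and masses are not known exactly. Their poses are not given: they have to be found in the camera images.
- coupler: trailer coupler, loose, 0.66-0.95 kg, 233 mm long: black cast head with a socket (52 mm bore) for a 50 mm ball underneath, on a square light metal tube. Origin: socket centre (= ball centre when home); x to the nose, z up. Flat underside 22 mm below the origin; as it lies, origin at z=0.022. Dome top 32 mm above, nose 47 mm ahead, 92 mm over the side bosses; mass centre 69 mm behind the origin
- grip (a point): where to grip the 40 x 40 mm tube: its middle, half-way up, 105 mm behind and 2 mm below the coupler's origin (20 mm above the bench as it lies); x to the nose, fingers close along y on 40 mm. The tube shows from 83 to 186 mm behind the coupler's origin; the raised lever stays 70 mm or more ahead of this point
- neck_flat (a point): smooth oily boss on top of the neck, 26 mm long, 34 mm wide, 65 mm behind and 28.5 mm above the coupler's origin: push here with shut fingertips, lever up (its raised end is 32 mm ahead and 55 mm higher). Set on the ball and let go, the head rests on two spring pads, clearly too high and nose up; 5-13 N here takes it past them, then keep on down to the hard stop
- lever_end (a point): top of the latch lever's black grip, 50 mm from its pin; moves with the lever. The pin lies 24 mm ahead and 39 mm above the coupler's origin; the lever is 66 mm long, its grip 30 mm wide, and points back over the dome. Up: this point is 13 mm behind and 73 mm above the coupler's origin; fully down: 26 mm behind and 45 mm above it. Push it straight down with shut fingertips
- latch_lever (a joint): angle of the latch lever: 0 up (held by a spring), 0.62 fully down at its stop. It swings a jaw under the ball through a toggle that goes over centre at 0.56: released before that it springs up again, after that it snaps down and stays. It takes about 9-14 N at its end. If the head is not home, the ball blocks the jaw and so the lever
- seat_pin (a joint): brass seat indicator pin, 5 mm thick, beside the lever on the left of the dome (17 mm left of the coupler's origin), light spring: 0 = flush, the ball not home; the ball lifts it over its last 4 mm, so 0.004 m = fully home
- ball_stand: grey steel stand, fixed. Origin: on the bench under the ball; x from saddle to ball, the way the coupler's nose must point. Floor plate 10 mm thick, x -180 to +60 mm, 92 mm wide at the ball, 60 mm at the saddle. The 50 mm bright ball stands on a screwed shank, its centre 95-115 mm above the bench: the height is set by hand, differs each time and is not measured: feel for it
- saddle (a point): middle of the saddle's rubber top, 155 mm behind the ball and 76 mm above the bench; here the tube rests, between two flared cheeks about 62 mm apart at the foot that rise 19 mm above the rubber
- bearing: ball bearing, 52 mm across, 16 mm high, loose bystander; origin at the centre of its underside
- spanner: combination spanner, 217 mm long along its y, 7 mm high, loose bystander; origin at the centre of its underside
- pliers: pliers with blue sleeves, 182 mm long along its y, 12 mm high, loose bystander; origin at the centre of its underside
- screws_jar: white jar with a red lid, 71 mm across, 76 mm high, loose bystander; origin at the centre of its underside
- seals_box: small carton, 46 x 85 x 40 mm, loose bystander; origin at the centre of its underside
- duct_tape: roll of black tape, 62 mm across, 19 mm high, loose bystander; origin at the centre of its underside

How it is judged:
By the outcome, as a careful person would: the job done as asked, in the order asked, and still so for the second after the job is handed in, with the robot touching nothing.
It also fails if it takes over 72 s, if anything falls off the work surface, if the arm or the gripper's body presses on something with over 40 N, if the wrist force passes 120 N, or if a joint passes its speed limit or range.

## Working session

There is one attempt and no reset: what is moved stays moved. The work goes in short steps, Python scripts to look and compute and a shell command to move; the robot and the scene stay as the last step left them, time stands still between calls to the robot, and variables do not carry over. Pictures are saved under pics/ and viewed, at most 10 in all, crops included, and the job is handed in when it is done.

```bash
mkdir -p pics; cat > h.py <<'E'
import numpy as np,cv2
from rig import state,camera,camera_info,job_done
def snap(n,f=None):
    im,d=camera(n)
    np.savez('/tmp/%s.npz'%n,im=im,d=d)
    if f: cv2.imwrite('pics/'+f,im[:,:,::-1])
    return im,d
def cam(n):
    c=camera_info(n);return np.array(c['camera_matrix'],float),np.array(c['dist_coeffs'],float),cv2.Rodrigues(np.array(c['rvec'],float))[0],np.array(c['tvec'],float).ravel()
def ray(n,uv):
    K,D,R,t=cam(n);p=cv2.undistortPoints(np.array([uv],float).reshape(-1,1,2),K,D).reshape(-1,2)
    d=np.c_[p,np.ones(len(p))]
    return -R.T@t,d@R
def at_z(n,uv,z):
    o,d=ray(n,uv);return o+d*((z-o[2])/d[:,2])[:,None]
def cloud(n,d):
    K,D,R,t=cam(n);h,w=d.shape
    v,u=np.mgrid[:h,:w];p=cv2.undistortPoints(np.stack([u,v],-1).reshape(-1,1,2).astype(float),K,D).reshape(-1,2)
    P=np.c_[p,np.ones(len(p))]*d.reshape(-1,1)
    W=(P-t)@R;W[d.ravel()==0]=np.nan
    return W.reshape(h,w,3)
def tri(uv1,uv2,n1='side',n2='top'):
    o1,d1=ray(n1,uv1);o2,d2=ray(n2,uv2);d1=d1[0];d2=d2[0]
    s=np.linalg.lstsq(np.c_[d1,-d2],o2-o1,rcond=None)[0]
    a=o1+s[0]*d1;b=o2+s[1]*d2
    return (a+b)/2,np.linalg.norm(a-b)
def proj(n,X):
    K,D,R,t=cam(n);return cv2.projectPoints(np.array(X,float).reshape(-1,1,3),cv2.Rodrigues(R)[0],t,K,D)[0].reshape(-1,2)
E
python3 - <<'E'
from h import *
for n in('side','top'):
    im,d=snap(n,n+'0.png');K,D,R,t=cam(n);print(n,-R.T@t,R[2],K[0,0],(d>0).mean())
s=state();print(s['tcp_pos'],s['tool_rot'],s['contact_force'],s['time'])
E
```

```text
side [ 0.1931851  -1.01901291  0.75609348] [ 0.24725975  0.80560793 -0.53838506] 512.6159637289574 0.986734693877551
top [0.36042395 0.00760388 1.06694867] [ 0.13719141 -0.01169945 -0.99047546] 397.1283486898791 0.9960034013605442
[ 0.30417108 -0.6021163   0.2494608 ] [[-8.92617183e-01 -4.50814762e-01 -7.84397184e-04]
 [-4.50815427e-01  8.92616281e-01  1.27501619e-03]
 [ 1.25369577e-04  1.49171971e-03 -9.99998880e-01]] [-0.55809887  0.54241019 -0.44906809] 0.1
```

View pics/side0.png

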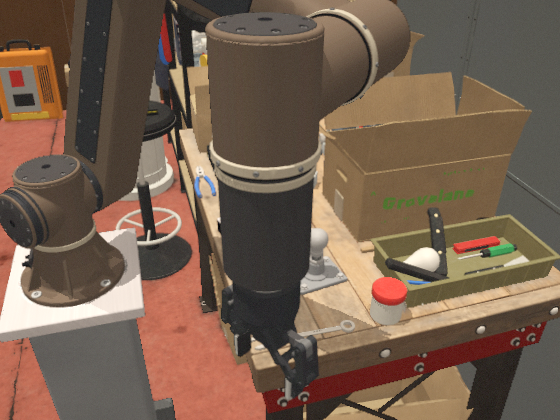

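View pics/top0.png

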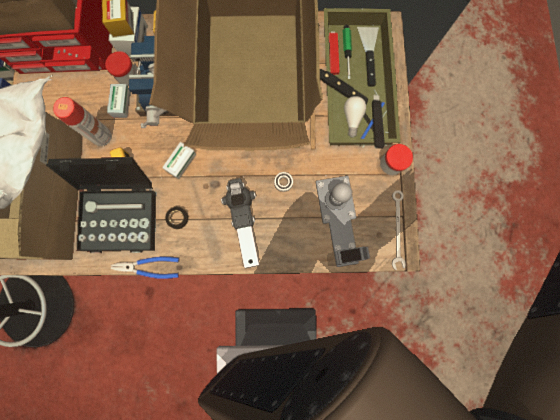

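The top view shows the coupler with its head at (238,195) and its tube running to (250,262). The stand has its ball at (340,190) and its saddle at (350,255). The arm hides the coupler from the side camera, so I start with the top view's depth.

```bash
python3 - <<'E'
from h import *
z=np.load('/tmp/top.npz');im,d=z['im'],z['d'];W=cloud('top',d)
np.set_printoptions(precision=4,suppress=True)
# bench
print('bench',np.nanmedian(W[225:240,300:315].reshape(-1,3),0),np.nanmedian(W[220:240,265:280].reshape(-1,3),0))
def box(r0,r1,c0,c1):
    return W[r0:r1,c0:c1].reshape(-1,3),im[r0:r1,c0:c1].reshape(-1,3).astype(int)
# tube: bright light pixels
P,C=box(215,275,228,268)
m=(C.min(1)>150)&(P[:,2]>.03);T=P[m];print('tube n',m.sum(),np.median(T,0),T.min(0),T.max(0))
r=cv2.minAreaRect(T[:,:2].astype(np.float32)*1000);print('tube rect',r, cv2.boxPoints(r))
# coupler all above 15mm
P,C=box(165,275,215,268);m=P[:,2]>.012;A=P[m];r=cv2.minAreaRect(A[:,:2].astype(np.float32)*1000);print('coupler rect',r);print(cv2.boxPoints(r))
# ball
P,C=box(170,215,320,362);m=(P[:,2]>.075);B=P[m]
from scipy.optimize import least_squares
f=least_squares(lambda c:np.linalg.norm(B-c,axis=1)-.025,B.mean(0)+[0,0,-.02],loss='soft_l1',f_scale=.002);print('ball',f.x,len(B),np.abs(f.fun).mean(),B[:,2].max())
# saddle
P,C=box(235,275,325,375);m=(P[:,2]>.06);S=P[m];print('saddle n',m.sum(),np.median(S,0),S.min(0),S.max(0));r=cv2.minAreaRect(S[:,:2].astype(np.float32)*1000);print(r);print(cv2.boxPoints(r))
P,C=box(165,275,310,375);m=(P[:,2]>.005)&(P[:,2]<.016);r=cv2.minAreaRect(P[m][:,:2].astype(np.float32)*1000);print('plate',r,cv2.boxPoints(r))
a=im[160:280,205:385];cv2.imwrite('pics/c1.png',cv2.resize(a,None,fx=4.4,fy=4.4,interpolation=cv2.INTER_CUBIC)[:,:,::-1])
E
```

```text
bench [ 0.449  -0.0862  0.0005] [0.4562 0.0079 0.0004]
tube n 577 [0.4116 0.0729 0.04  ] [0.358  0.045  0.0335] [0.4634 0.0989 0.0456]
tube rect ((410.5312194824219, 72.26605224609375), (101.99149322509766, 38.5234375), 10.828248977661133) [[356.8248  81.6045]
 [364.0621  43.7669]
 [464.2376  62.9276]
 [457.0004 100.7652]]
coupler rect ((476.69830322265625, 74.78404998779297), (233.04476928710938, 90.41680908203125), 19.264991760253906)
[[351.7849  79.0158]
 [381.6168  -6.3379]
 [601.6117  70.5523]
 [571.7798 155.906 ]]
ball [ 0.5377 -0.1658  0.1058] 321 0.0009542776955842984 0.13219682399454924
saddle n 471 [ 0.3837 -0.1891  0.0761] [ 0.3618 -0.2303  0.0644] [ 0.4056 -0.1456  0.0986]
((383.68768310546875, -188.37841796875), (34.08447265625, 84.70419311523438), 8.180622100830078)
[[ 360.7924 -148.8823]
 [ 372.8453 -232.7246]
 [ 406.583  -227.8745]
 [ 394.5301 -144.0323]]
plate ((490.8055114746094, -180.3393096923828), (167.36985778808594, 276.42120361328125), 85.82289123535156) [[ 346.8665 -253.7347]
 [ 622.5534 -273.8692]
 [ 634.7446 -106.9439]
 [ 359.0576  -86.8094]]
```

View pics/c1.png

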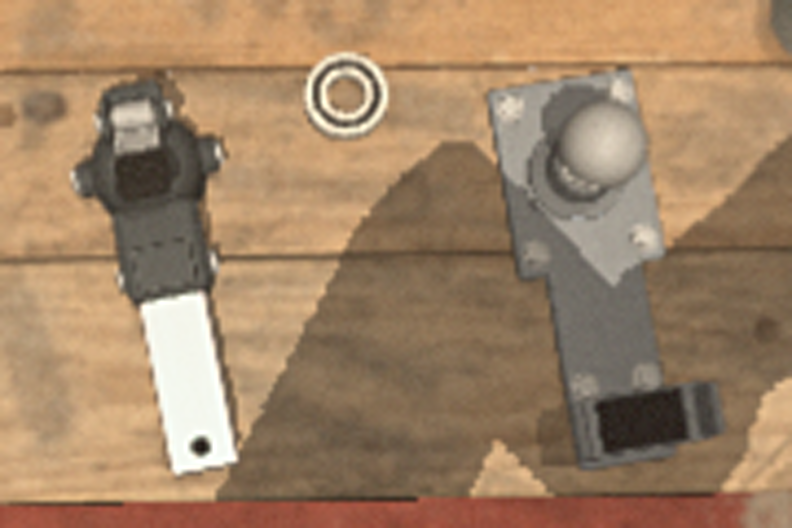

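The top view gives these estimates:
- **Coupler:** origin about (0.543, 0.098), yaw 10.8°.
- **Ball:** (0.538, -0.166, 0.106), with the stand's yaw at 8.3°.
- **Saddle:** 155.6 mm behind the ball, against 155 mm in the text.

Next I move over the tube while staying high, then check from the side.

```bash
P="python3 -m pendant"
$P '[[-0.26,0.33,0,0],[-0.52,0.67,0,0],[-0.78,1,0,0]]' 1 
for i in 1 2; do :; done
$P '[[-0.26,0.33,0,0],[-0.52,0.67,0,0],[-0.78,1,0,0]]' >/dev/null
$P '[[-0.26,0.33,0,0],[-0.52,0.67,0,0],[-0.78,1,0,0]]' >/dev/null
$P '[[-0.26,0.33,0,0],[-0.52,0.67,0,0],[-0.78,1,0,0]]' >/dev/null
$P '[[-0.26,0.33,0,0],[-0.52,0.67,0,0],[-0.78,1,0,0]]' >/dev/null
$P '[[-0.2,0.23,0,0.022],[-0.38,0.46,0,0.0443],[-0.38,0.46,0,0.0443]]'
python3 - <<'E'
from h import *
im,d=snap('side','side1.png');snap('top')
E
```

```text
time: 0.48
tcp_pos: [0.3287, -0.4767, 0.2497]
tool_rot: [[-0.893, -0.451, -0.001], [-0.451, 0.893, 0.001], [0.0, 0.001, -1.0]]
contact_force: [0.1, -0.7, -0.5]
opening: 0.0855
grasp_force: 0.0
time: 2.35
tcp_pos: [0.4402, 0.0793, 0.2499]
tool_rot: [[-0.982, -0.189, -0.001], [-0.189, 0.982, -0.0], [0.001, -0.0, -1.0]]
contact_force: [-0.2, -0.3, 0.0]
opening: 0.0853
grasp_force: 0.0
```

View pics/side1.png

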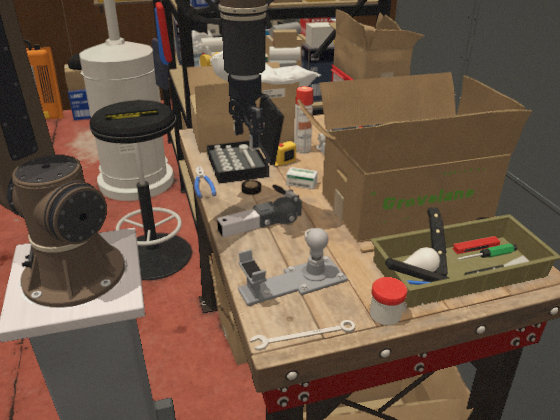

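In the side view the ball is at (317,238), the saddle at (255,268) and the coupler runs from its tube end at (220,225) to its nose at (300,207), all unobstructed. I cross-check the points in this view.

```bash
python3 - <<'E'
from h import *
np.set_printoptions(precision=4,suppress=True)
z=np.load('/tmp/side.npz');im,d=z['im'],z['d'];W=cloud('side',d)
from scipy.optimize import least_squares
B=W[225:252,303:331].reshape(-1,3);B=B[(B[:,2]>.09)&(B[:,0]<.6)]
f=least_squares(lambda c:np.linalg.norm(B-c,axis=1)-.025,B.mean(0),loss='soft_l1',f_scale=.002);print('ball side',f.x,len(B),np.abs(f.fun).mean(),B[:,2].max())
print('proj ball',proj('side',[[.5377,-.1658,.1058]]))
# tube top from side
P=W[200:240,212:268].reshape(-1,3);C=im[200:240,212:268].reshape(-1,3).astype(int)
m=(P[:,2]>.034)&(P[:,2]<.046)&(C.min(1)>110);T=P[m];r=cv2.minAreaRect(T[:,:2].astype(np.float32)*1000);print('tube side',m.sum(),T[:,2].mean(),r)
# saddle from side
P=W[245:300,235:275].reshape(-1,3);S=P[(P[:,2]>.07)&(P[:,2]<.081)];print('rubber',len(S),np.median(S,0),S.min(0),S.max(0))
S=P[(P[:,2]>.064)];r=cv2.minAreaRect(S[:,:2].astype(np.float32)*1000);print('cheeks',len(S),r,S[:,2].max())
# 2-view: tube rear top corners from proj of model
def cp(l,o=(.5426,.0976),y=10.83):
    c,s=np.cos(np.radians(y)),np.sin(np.radians(y));l=np.array(l);return np.c_[o[0]+c*l[:,0]-s*l[:,1],o[1]+s*l[:,0]+c*l[:,1],l[:,2]+.022]
m=[[-.186,.02,.018],[-.186,-.02,.018],[-.083,-.02,.018],[-.083,.02,.018],[-.105,0,.018],[.047,0,0],[0,.046,0],[0,-.046,0],[-.013,0,.073]]
a=cv2.resize(im[190:300,205:345],None,fx=5,fy=5,interpolation=2)[:,:,::-1].copy()
for q in np.r_[proj('side',cp(m)),proj('side',[[.5377,-.1658,.1308]])]: cv2.circle(a,tuple(int(v) for v in (q-[205,190])*5),3,(0,0,255),-1)
cv2.imwrite('pics/c2.png',a)
E
```

```text
ball side [ 0.5378 -0.1631  0.1057] 394 0.0011694950458132204 0.13171322819263845
proj ball [[316.7382 239.1796]]
tube side 368 0.03951113313347045 ((413.0206604003906, 71.37095642089844), (103.36054229736328, 43.076026916503906), 12.508146286010742)
rubber 318 [ 0.3819 -0.1868  0.0757] [ 0.3646 -0.2295  0.07  ] [ 0.4048 -0.1483  0.0808]
cheeks 534 ((383.9298400878906, -185.30355834960938), (32.11014938354492, 88.72801208496094), 7.379805564880371) 0.09758739030045992
```

View pics/c2.png

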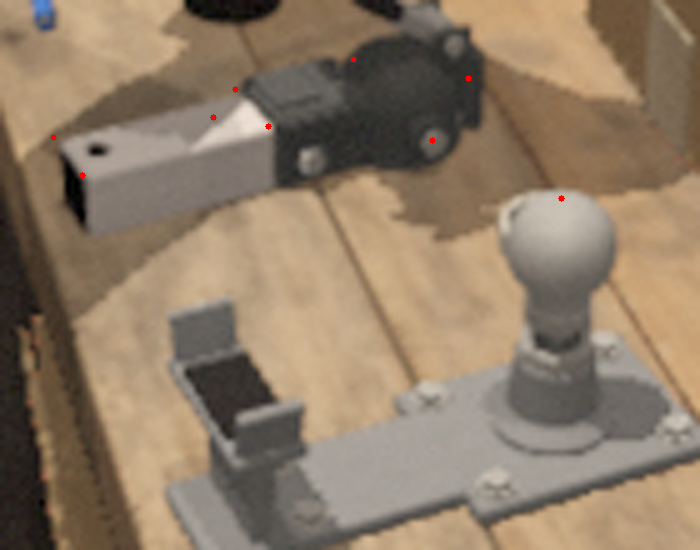

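```bash
python3 - <<'E'
from h import *
np.set_printoptions(precision=4,suppress=True)
t=lambda p:(np.array(p)+.5)/4.4-.5+[205,160]
s=lambda p:(np.array(p)+.5)/5-.5+[205,190]
for n,a,b in [('rear R',(238,462),(89,179)),('rear L',(175,475),(62,143)),('front R',(207,292),(275,130))]:
    print(n,tri([s(b)],[t(a)]),at_z('top',[t(a)],.04),at_z('side',[s(b)],.04))
print('boss R',tri([s((440,142))],[t((218,151))]),'ball silhouettes: top c(602,144), side c(558,245)',tri([s((558,245))],[t((602,144))]))
# subpixel tube midline from top: bright mask moments
im=np.load('/tmp/top.npz')['im'];m=(im[:,:,:].min(2)>150).astype(np.uint8);m[:, :228]=0;m[:,268:]=0;m[:215]=0;m[275:]=0
c,_=cv2.findContours(m,0,1);c=max(c,key=cv2.contourArea);bp=cv2.boxPoints(cv2.minAreaRect(c));print(bp);print(at_z('top',bp,.04),'mean',at_z('top',bp,.04).mean(0))
E
```

```text
rear R (array([0.3647, 0.0431, 0.039 ]), np.float64(0.002221112263148058)) [[0.3636 0.0432 0.04  ]] [[0.3656 0.0414 0.04  ]]
rear L (array([0.3578, 0.0799, 0.0387]), np.float64(0.0024692164720988455)) [[0.3566 0.08   0.04  ]] [[0.3587 0.0777 0.04  ]]
front R (array([0.4651, 0.0603, 0.0398]), np.float64(0.0032955680298917423)) [[0.4635 0.0606 0.04  ]] [[0.4667 0.0599 0.04  ]]
boss R (array([0.553 , 0.054 , 0.0206]), np.float64(0.0032188481648488094)) ball silhouettes: top c(602,144), side c(558,245) (array([ 0.5369, -0.1646,  0.1067]), np.float64(5.8051473521533016e-05))
[[239.1892 237.1351]
 [252.8108 234.8649]
 [257.7297 264.3784]
 [244.1081 266.6487]]
[[0.4349 0.093  0.04  ]
 [0.4403 0.0577 0.04  ]
 [0.3643 0.0457 0.04  ]
 [0.3589 0.0807 0.04  ]] mean [0.3996 0.0693 0.04  ]
```

The two views agree: the tube top is at z = 0.039, and the coupler origin is about (0.544, 0.095) with yaw 10.4°. I go down and grip.

```bash
P="python3 -m pendant"
$P '[[0,-0.03,0.5,0.0014],[0,-0.03,1,0.0014]]' 1 >/dev/null
$P '[[0,0,0.4,0],[0,0,0.7,0],[0,0,0.9,0],[0,0,1,0]]' >/dev/null
$P '[[0,0,0.12,0],[0,0,0.235,0],[0,0,0.235,0]]'
$P '[[0,0,0,0],[0,0,0,0],[0,0,0,0],[0,0,0,0],[0,0,0,0],[0,0,0,0],[0,0,0,0],[0,0,0,0]]' -1 100
```

```text
time: 3.58
tcp_pos: [0.4404, 0.0746, 0.0262]
tool_rot: [[-0.984, -0.18, -0.001], [-0.18, 0.984, -0.001], [0.001, -0.0, -1.0]]
contact_force: [-0.4, 0.5, -0.2]
opening: 0.0854
grasp_force: 0.0
time: 4.58
tcp_pos: [0.4416, 0.0757, 0.0278]
tool_rot: [[-0.984, -0.181, 0.002], [-0.181, 0.984, 0.001], [-0.002, 0.001, -1.0]]
contact_force: [-2.5, 2.7, 8.6]
opening: 0.0388
grasp_force: 101.3
```

Gripped at 38.8 mm opening with 101 N. I lift and head for a hover point above the ball.

```bash
P="python3 -m pendant"
$P '[[0,0,-0.05,0],[0,0,-0.2,0],[0,0,-0.5,0],[0,0,-0.8,0],[0,0,-1,0],[0,0,-1,0]]'
$P '[[0,0,-0.4,0],[0,0,-0.8,0],[0,0,-0.8,0],[0,0,-0.8,0]]'
python3 - <<'E'
from h import *
np.set_printoptions(precision=4,suppress=True)
s=state();tx=np.array(s['tool_rot'])
b=np.array([.5373,-.165]);y=np.radians(8.3)
g=b-.105*np.array([np.cos(y),np.sin(y)]);p=np.array(s['tcp_pos']);dw=np.r_[g-p[:2],0]
print(g,dw,tx.T@dw*10, s['ft_torque'])
E
```

```text
time: 5.32
tcp_pos: [0.4406, 0.0749, 0.1275]
tool_rot: [[-0.984, -0.179, 0.001], [-0.179, 0.984, 0.001], [-0.001, 0.001, -1.0]]
contact_force: [-0.0, -0.3, -9.0]
opening: 0.0385
grasp_force: 102.0
time: 5.82
tcp_pos: [0.4391, 0.0743, 0.2045]
tool_rot: [[-0.984, -0.179, -0.004], [-0.179, 0.984, -0.001], [0.004, -0.0, -1.0]]
contact_force: [-0.7, 0.5, -9.2]
opening: 0.0385
grasp_force: 103.8
[ 0.4334 -0.1802] [-0.0057 -0.2545  0.    ] [ 0.5113 -2.4938  0.0028] [-0.0895  0.383   0.0254]
```

```bash
P="python3 -m pendant"
$P '[[0.05,-0.2,0,0],[0.11,-0.6,0,0],[0.17,-0.9,0,0]]' >/dev/null
$P '[[0.06,-0.4,0,0],[0.12,-0.7,0,0],[0.17,-0.9,0,0]]' >/dev/null
$P '[[0.08,-0.4,0,0],[0.17,-0.69,0,0.0057],[0.17,-0.69,0,0.0057],[0.17,-0.69,0,0.0057],[0.17,-0.69,0,0.0057]]'
python3 - <<'E'
from h import *
im,d=snap('side');jm,e=snap('top')
a=cv2.resize(im[150:290,220:370],(600,560),interpolation=2);b=cv2.resize(jm[150:290,290:390],(400,560),interpolation=2)
cv2.imwrite('pics/c3.png',cv2.resize(np.hstack([a,b])[:,:,::-1],(800,448)))
E
```

```text
time: 7.2
tcp_pos: [0.4349, -0.1786, 0.2059]
tool_rot: [[-0.989, -0.145, -0.002], [-0.145, 0.989, 0.0], [0.002, 0.0, -1.0]]
contact_force: [-1.1, 0.3, -8.1]
opening: 0.0386
grasp_force: 103.9
```

View pics/c3.png

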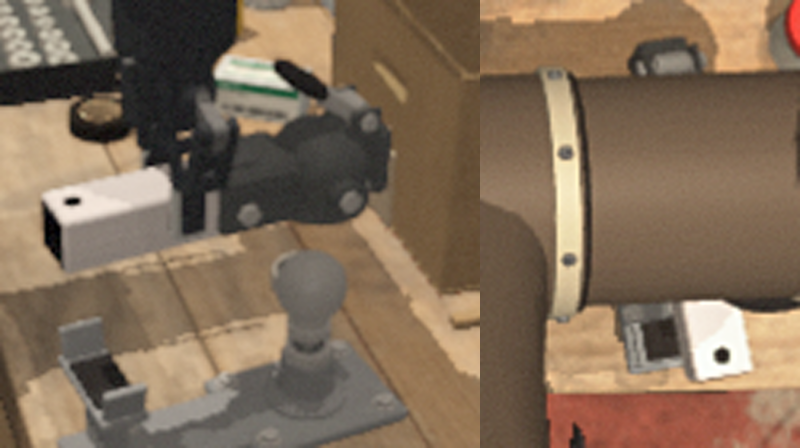

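```bash
python3 - <<'E'
from h import *
np.set_printoptions(precision=4,suppress=True)
S=lambda p:[(np.array(p)+.5)/3.2-.5+[220,150]]
T=lambda p:[(np.array(p)-[480,0]+.5)/3.2-.5+[290,150]]
print(tri(S((62,218)),T((750,370))),tri(S((42,203)),T((697,380))))
s=state();p=np.array(s['tcp_pos']);R=np.array(s['tool_rot']);f=-R[:2,0]
o=p[:2]+.1045*f;oz=p[2]-.0058;print('origin pred',o,oz)
# side-view boss old vs new, same-camera relative check
bo=at_z('side',[(np.array((434,145))+.5)/5-.5+[205,190]],.022);bn=at_z('side',S((350,202)),oz)
print('boss old',bo,'new',bn,'pred boss new',o+.05*np.array([f[1],-f[0]]))
W=cloud('side',np.load('/tmp/side.npz')['d']);im=np.load('/tmp/side.npz')['im']
P=W[195:235,225:280].reshape(-1,3);C=im[195:235,225:280].reshape(-1,3).astype(int)
m=(P[:,2]>.208)&(P[:,2]<.228)&(C.min(1)>110);Q=P[m];print(m.sum());r=cv2.minAreaRect(Q[:,:2].astype(np.float32)*1000);print(r)
A=np.c_[Q[:,:2]-Q[:,:2].mean(0),np.ones(len(Q))];print('plane slopes',np.linalg.lstsq(A,Q[:,2],rcond=None)[0])
W=cloud('top',np.load('/tmp/top.npz')['d']);im=np.load('/tmp/top.npz')['im'];P=W[240:275,345:380].reshape(-1,3);Q=P[(P[:,2]>.19)&(P[:,2]<.24)];print(len(Q),np.median(Q,0),cv2.boxPoints(cv2.minAreaRect(Q[:,:2].astype(np.float32)*1000)))
E
```

```text
(array([ 0.3577, -0.2085,  0.2203]), np.float64(0.0005469775869746138)) (array([ 0.352 , -0.1746,  0.2112]), np.float64(0.001218822659272019))
origin pred [ 0.5386 -0.1634] 0.20066842286755537
boss old [[0.5501 0.0501 0.022 ]] new [[ 0.5431 -0.2104  0.2007]] pred boss new [ 0.5459 -0.2129]
543
((394.435791015625, -183.7928466796875), (79.87918853759766, 48.57752990722656), 5.624964237213135)
plane slopes [-0.0095  0.1122  0.2171]
479 [ 0.3778 -0.1839  0.2183] [[ 350.3315 -171.7341]
 [ 355.6373 -210.716 ]
 [ 409.8679 -203.3347]
 [ 404.562  -164.3527]]
```

The coupler hangs level and, by both views, within about 1.5 mm of being over the ball. I correct for that and lower to just above contact.

```bash
P="python3 -m pendant"
$P '[[0.012,-0.011,0.1,0],[0.012,-0.011,0.25,0],[0.012,-0.011,0.4,0],[0.012,-0.011,0.4,0],[0.012,-0.011,0.4,0]]'
$P '[[0,0,0.02,0],[0,0,0.05,0],[0,0,0.08,0],[0,0,0.08,0],[0,0,0.08,0]]'
$P '[[0,0,0.03,0],[0,0,0.06,0],[0,0,0.06,0]]'
```

```text
time: 7.92
tcp_pos: [0.4345, -0.1805, 0.1669]
tool_rot: [[-0.989, -0.145, -0.0], [-0.145, 0.989, -0.0], [0.0, -0.0, -1.0]]
contact_force: [-0.4, -0.6, -8.1]
opening: 0.0387
grasp_force: 103.7
time: 8.55
tcp_pos: [0.4343, -0.1805, 0.1589]
tool_rot: [[-0.99, -0.144, 0.0], [-0.144, 0.99, -0.0], [-0.0, -0.0, -1.0]]
contact_force: [-0.8, 0.2, -8.5]
opening: 0.0388
grasp_force: 103.7
time: 8.93
tcp_pos: [0.434, -0.1804, 0.1524]
tool_rot: [[-0.99, -0.144, -0.001], [-0.144, 0.99, 0.0], [0.001, 0.0, -1.0]]
contact_force: [-0.6, -0.7, -7.7]
opening: 0.0387
grasp_force: 103.7
```

```bash
P="python3 -m pendant"
for i in 1; do
$P '[[0,0,0.03,0],[0,0,0.06,0],[0,0,0.06,0]]' | grep -E 'pos|force'
$P '[[0,0,0.03,0],[0,0,0.06,0],[0,0,0.06,0]]' | grep -E 'pos|contact'
$P '[[0,0,0.02,0],[0,0,0.04,0],[0,0,0.04,0]]' | grep -E 'pos|contact'
done
```

```text
tcp_pos: [0.434, -0.1804, 0.1465]
contact_force: [-0.1, 0.1, -8.4]
grasp_force: 103.7
tcp_pos: [0.434, -0.1804, 0.1405]
contact_force: [0.4, -0.5, -7.8]
tcp_pos: [0.4341, -0.1804, 0.1366]
contact_force: [-0.1, 0.6, -7.3]
```

```bash
P="python3 -m pendant"
$P '[[0,0,0.02,0],[0,0,0.03,0],[0,0,0.03,0]]' | grep -E 'pos|contact'
$P '[[0,0,0.02,0],[0,0,0.03,0],[0,0,0.03,0]]' | grep -E 'pos|contact'
$P '[[0,0,0.02,0],[0,0,0.03,0],[0,0,0.03,0]]' | grep -E 'pos|contact'
```

```text
tcp_pos: [0.4342, -0.1805, 0.1337]
contact_force: [0.1, -0.2, -7.6]
tcp_pos: [0.4342, -0.1805, 0.1307]
contact_force: [-0.1, -0.0, -7.0]
tcp_pos: [0.4343, -0.1804, 0.1278]
contact_force: [-0.5, 0.8, -6.9]
```

```bash
P="python3 -m pendant"
$P '[[0,0,0.01,0],[0,0,0.02,0],[0,0,0.02,0]]' | grep -E 'pos|contact'
$P '[[0,0,0.01,0],[0,0,0.02,0],[0,0,0.02,0]]' | grep -E 'pos|contact'; python3 -c "
from h import *;print(state()['ft_torque'])"
```

```text
tcp_pos: [0.4348, -0.1805, 0.1262]
contact_force: [-0.7, 2.0, -3.2]
tcp_pos: [0.4349, -0.1805, 0.1241]
contact_force: [-0.1, 1.5, 0.1]
[ 0.55426822 -0.47688962  0.15464215]
```

The pads now carry the head: the force has gone from -8 N to about 0 at origin z ≈ 0.118. I release gently, lift clear and look.

```bash
P="python3 -m pendant"
$P '[[0,0,0.0,0],[0,0,0,0],[0,0,0,0],[0,0,0,0],[0,0,0,0],[0,0,0,0]]' 1 
$P '[[0,0,-0.1,0],[0,0,-0.4,0],[0,0,-0.8,0],[0,0,-1,0],[0,0,-1,0]]'
python3 - <<'E'
from h import *
im,d=snap('side');jm,e=snap('top')
a=cv2.resize(im[170:290,230:370],(700,600),interpolation=2)
cv2.imwrite('pics/c4.png',a[:,:,::-1])
E
```

```text
time: 12.68
tcp_pos: [0.4343, -0.1805, 0.1238]
tool_rot: [[-0.99, -0.144, 0.0], [-0.144, 0.99, -0.0], [-0.0, -0.0, -1.0]]
contact_force: [0.0, 1.1, -0.1]
opening: 0.0853
grasp_force: 0.0
time: 13.3
tcp_pos: [0.4353, -0.1806, 0.2261]
tool_rot: [[-0.989, -0.145, 0.004], [-0.145, 0.99, -0.0], [-0.004, -0.001, -1.0]]
contact_force: [-0.2, -0.4, -0.4]
opening: 0.0853
grasp_force: 0.0
```

View pics/c4.png

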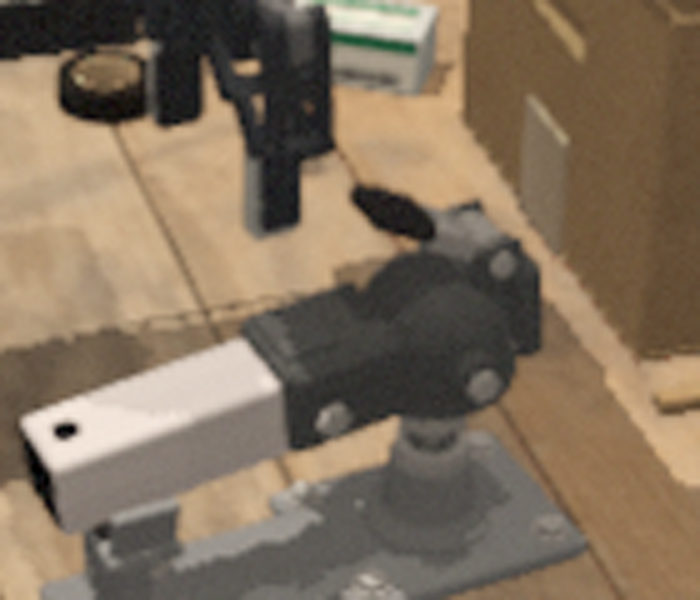

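The picture shows the tube resting in the saddle at (130,530), the head on the ball at (440,340), nose up, and the lever raised at (395,210). Next I push on the neck flat with shut fingertips.

```bash
P="python3 -m pendant"
$P '[[-0.1,0,0,0],[-0.25,0,0,0],[-0.363,0.004,0,0],[-0.363,0.004,0,0],[-0.363,0.004,0,0],[-0.363,0.004,0,0],[-0.363,0.004,0,0],[-0.363,0.004,0,0]]' -1 20
$P '[[0,0,0.15,0],[0,0,0.35,0],[0,0,0.5,0],[0,0,0.58,0],[0,0,0.6,0],[0,0,0.6,0]]'
python3 - <<'E'
from h import *
np.set_printoptions(precision=4,suppress=True)
d=np.load('/tmp/side.npz')['d'];W=cloud('side',d)
for n,c in [('neck',(318,310)),('dome',(410,275)),('leverend',(395,205)),('tubetop rear',(90,410)),('tube top front',(220,370)),('boss',(484,388))]:
    u=(np.array(c)+.5)/5-.5+[230,170];x,y=int(round(u[0])),int(round(u[1]));print(n,np.nanmedian(W[y-1:y+2,x-1:x+2].reshape(-1,3),0))
E
```

```text
time: 14.4
tcp_pos: [0.47, -0.1748, 0.224]
tool_rot: [[-0.99, -0.144, 0.0], [-0.144, 0.99, 0.0], [-0.0, -0.0, -1.0]]
contact_force: [-0.5, -0.0, -0.7]
opening: 0.0003
grasp_force: 0.0
time: 15.15
tcp_pos: [0.4704, -0.1749, 0.164]
tool_rot: [[-0.99, -0.144, 0.0], [-0.144, 0.99, -0.0], [-0.0, -0.0, -1.0]]
contact_force: [-0.0, -0.2, -0.2]
opening: -0.0001
grasp_force: 0.0
neck [ 0.4817 -0.1677  0.1368]
dome [ 0.5244 -0.167   0.1464]
leverend [ 0.5115 -0.1788  0.1894]
tubetop rear [ 0.3787 -0.1846  0.1171]
tube top front [ 0.4352 -0.1833  0.1244]
boss [ 0.5426 -0.2088  0.113 ]
```

```bash
P="python3 -m pendant"
$P '[[0,0,0.03,0],[0,0,0.06,0],[0,0,0.06,0]]' | grep -E 'pos|contact'
$P '[[0,0,0.02,0],[0,0,0.03,0],[0,0,0.03,0]]' | grep -E 'pos|contact'
$P '[[0,0,0.01,0],[0,0,0.02,0],[0,0,0.02,0]]' | grep -E 'pos|contact'
```

```text
tcp_pos: [0.47, -0.1748, 0.1577]
contact_force: [-0.1, 0.5, 0.2]
tcp_pos: [0.471, -0.1748, 0.1556]
contact_force: [-0.1, 0.8, 4.7]
tcp_pos: [0.4716, -0.1748, 0.1538]
contact_force: [1.3, 0.5, 4.9]
```

```bash
P="python3 -m pendant"
$P '[[0,0,0.01,0],[0,0,0.02,0],[0,0,0.02,0]]' | grep -E 'pos|contact'
$P '[[0,0,0.01,0],[0,0,0.015,0],[0,0,0.015,0]]' | grep -E 'pos|contact'
```

```text
tcp_pos: [0.4713, -0.1748, 0.1516]
contact_force: [1.5, 1.5, 5.2]
tcp_pos: [0.4712, -0.1749, 0.1502]
contact_force: [1.5, 1.2, 7.6]
```

```bash
P="python3 -m pendant"
$P '[[0,0,0.01,0],[0,0,0.015,0],[0,0,0.015,0]]' | grep -E 'pos|contact'
```

```text
tcp_pos: [0.4713, -0.175, 0.15]
contact_force: [-4.6, 4.7, 20.1]
```

The force rises hard at tip z = 0.131, which is the height worked out for fully home. I look for the seat pin while still pushing at about 20 N.

```bash
python3 -m pendant '[[0,0,0,0],[0,0,0,0],[0,0,0,0]]' | grep -E 'pos|contact'
python3 -m pendant '[[0,0,-0.1,0],[0,0,-0.4,0],[0,0,-0.8,0],[0,0,-1,0],[0.5,0,-1,0],[0.9,0,-1,0],[0.9,0,-1,0]]' | grep -E 'pos|contact'
python3 - <<'E'
from h import *
np.set_printoptions(precision=4,suppress=True)
im,d=snap('side');jm,e=snap('top')
a=cv2.resize(im[195:265,275:345],(480,480),interpolation=2);b=cv2.resize(jm[160:210,315:365],(320,320),interpolation=2)
b=np.vstack([b,np.zeros((160,320,3),np.uint8)])
cv2.imwrite('pics/c5.png',np.hstack([a,b])[:,:,::-1])
W=cloud('side',d);P=W[195:300,225:345].reshape(-1,3)
y=np.radians(8.3);f=np.array([np.cos(y),np.sin(y)]);l=P[:,:2]-[.5373,-.165];L=np.c_[l@f,l@[-f[1],f[0]],P[:,2]]
for x in (-.17,-.15,-.13,-.1,-.075,-.065,-.055,-.02,-.01,0,.005):
    m=(abs(L[:,0]-x)<.006)&(abs(L[:,1])<.014)&(L[:,2]>.09);print(x,m.sum(),np.median(L[m,2]) if m.sum() else 0,L[m,2].max() if m.sum() else 0)
E
```

```text
tcp_pos: [0.4713, -0.1749, 0.15]
contact_force: [-3.6, 4.4, 19.4]
tcp_pos: [0.3782, -0.188, 0.2477]
contact_force: [0.9, 0.7, 0.1]
-0.17 142 0.24024401026799758 0.2639994135715904
-0.15 73 0.11821887327460298 0.2621706648409571
-0.13 46 0.11800344434746915 0.1203267807507102
-0.1 45 0.1198041877146467 0.1216768621126586
-0.075 57 0.13049724602877388 0.1333298085414647
-0.065 44 0.13120651889483928 0.13426794606819997
-0.055 37 0.13105772316231779 0.1341583472877377
-0.02 99 0.13550545968777217 0.18365481023412486
-0.01 81 0.13893311264300717 0.17859009709130824
0 78 0.1388140619407685 0.1704670965740418
0.005 82 0.13956127225667325 0.1650347770011421
```

View pics/c5.png

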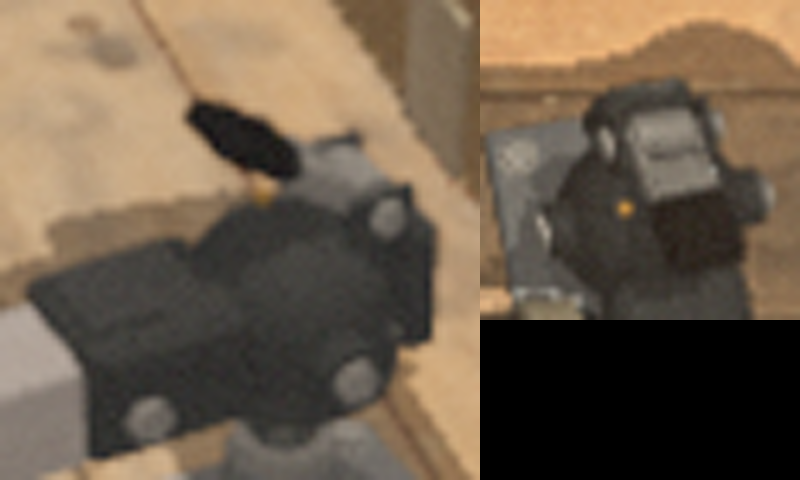

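The brass pin stands out of the dome at (262,190) in the side part of the crop and shows orange at (625,208) in the top part. The dome top at 0.1385 matches the 0.138 expected when home, and the lever is still up. Next is the lever.

```bash
P="python3 -m pendant"
$P '[[-0.3,0,0,0],[-0.7,0,0,0],[-1,0,0,0]]' >/dev/null
$P '[[-0.25,0,0,0],[-0.39,0,0,0],[-0.39,0,0.2,0],[-0.39,0,0.34,0],[-0.39,0,0.34,0],[-0.39,0,0.34,0]]' | grep -E 'pos|contact'
$P '[[0,0,0.03,0],[0,0,0.06,0],[0,0,0.06,0]]' | grep -E 'pos|contact'
$P '[[0,0,0.03,0],[0,0,0.05,0],[0,0,0.05,0]]' | grep -E 'pos|contact'
```

```text
tcp_pos: [0.5188, -0.1679, 0.2144]
contact_force: [0.3, -0.0, -0.6]
tcp_pos: [0.5184, -0.1678, 0.2077]
contact_force: [-0.8, 1.0, -0.4]
tcp_pos: [0.5188, -0.1678, 0.2028]
contact_force: [1.2, 0.6, 1.0]
```

```bash
P="python3 -m pendant"
$P '[[0.03,0,0,0],[0.03,0,0.02,0],[0.03,0,0.02,0]]' | grep -E 'pos|contact'
$P '[[0,0,0.03,0],[0,0,0.05,0],[0,0,0.05,0]]' | grep -E 'pos|contact'
$P '[[0,0,0.03,0],[0,0,0.05,0],[0,0,0.05,0]]' | grep -E 'pos|contact'
```

```text
tcp_pos: [0.5155, -0.1683, 0.2009]
contact_force: [0.2, -0.3, 2.0]
tcp_pos: [0.5156, -0.1683, 0.1957]
contact_force: [0.7, 0.1, 5.0]
tcp_pos: [0.5155, -0.1683, 0.1908]
contact_force: [-0.9, -0.2, 5.0]
```

```bash
P="python3 -m pendant"
$P '[[0,0,0.03,0],[0,0,0.05,0],[0,0,0.05,0]]' | grep -E 'pos|contact'
$P '[[0,0,0.03,0],[0,0,0.05,0],[0,0,0.05,0]]' | grep -E 'pos|contact'
```

```text
tcp_pos: [0.5152, -0.1683, 0.1857]
contact_force: [-2.0, -0.2, 5.8]
tcp_pos: [0.5151, -0.1683, 0.1805]
contact_force: [-2.1, -1.9, 4.9]
```

```bash
P="python3 -m pendant"
$P '[[0,0,0.03,0],[0,0,0.04,0],[0,0,0.04,0]]' | grep -E 'pos|contact'
$P '[[0,0,0.01,0],[0,0,0.02,0],[0,0,0.02,0]]' | grep -E 'pos|contact'
```

```text
tcp_pos: [0.5155, -0.1681, 0.1765]
contact_force: [-0.1, -0.9, 2.4]
tcp_pos: [0.5157, -0.1681, 0.1746]
contact_force: [-0.1, 0.6, 0.5]
```

```bash
P="python3 -m pendant"
$P '[[0,0,0.01,0],[0,0,0.015,0],[0,0,0.015,0]]' | grep -E 'pos|contact'
```

```text
tcp_pos: [0.5157, -0.1681, 0.1732]
contact_force: [0.5, -0.3, -0.6]
```

The force dropped to zero, so it has snapped over centre. I confirm against the stop, then back off and look.

```bash
P="python3 -m pendant"
$P '[[0,0,0.01,0],[0,0,0.02,0],[0,0,0.02,0]]' | grep -E 'pos|contact'
$P '[[0,0,0.005,0],[0,0,0.01,0],[0,0,0.01,0]]' | grep -E 'pos|contact'
```

```text
tcp_pos: [0.5157, -0.1681, 0.1711]
contact_force: [0.1, -0.6, 0.2]
tcp_pos: [0.5156, -0.1682, 0.1703]
contact_force: [-0.3, -0.1, 0.2]
```

```bash
P="python3 -m pendant"
$P '[[0,0,-0.1,0],[0,0,-0.4,0],[0,0,-0.7,0],[0.5,0,-0.9,0],[1,0,-0.9,0],[1,0,-0.9,0]]' | grep -E 'pos|contact'
$P '[[0.3,0,0,0],[0.4,0,0,0],[0.4,0,0,0],[0.4,0,0,0]]' | grep -E 'time|pos|contact'
python3 - <<'E'
from h import *
np.set_printoptions(precision=4,suppress=True)
im,d=snap('side');jm,e=snap('top')
a=cv2.resize(im[195:295,245:345],(480,480),interpolation=2);b=cv2.resize(jm[160:210,315:365],(320,320),interpolation=2)
b=np.vstack([b,np.zeros((160,320,3),np.uint8)])
cv2.imwrite('pics/c6.png',np.hstack([a,b])[:,:,::-1])
W=cloud('side',d);P=W[195:300,225:345].reshape(-1,3)
y=np.radians(8.3);f=np.array([np.cos(y),np.sin(y)]);l=P[:,:2]-[.5373,-.165];L=np.c_[l@f,l@[-f[1],f[0]],P[:,2]]
for x in (-.1,-.065,-.04,-.03,-.02,-.01,0,.02):
    m=(abs(L[:,0]-x)<.005)&(abs(L[:,1])<.014)&(L[:,2]>.09)&(L[:,2]<.2);print(x,m.sum(),L[m,2].max() if m.sum() else 0)
E
```

```text
tcp_pos: [0.4142, -0.1829, 0.2619]
contact_force: [0.6, -0.5, -0.3]
time: 25.62
tcp_pos: [0.378, -0.1883, 0.2605]
contact_force: [-0.3, -0.5, -0.4]
-0.1 37 0.12184208464176206
-0.065 35 0.13388865143094103
-0.04 92 0.15208728861583795
-0.03 66 0.1524208066834527
-0.02 65 0.15287256225465426
-0.01 49 0.15034830271151486
0 57 0.15096022901116535
0.02 43 0.1562707979067136
```

View pics/c6.png

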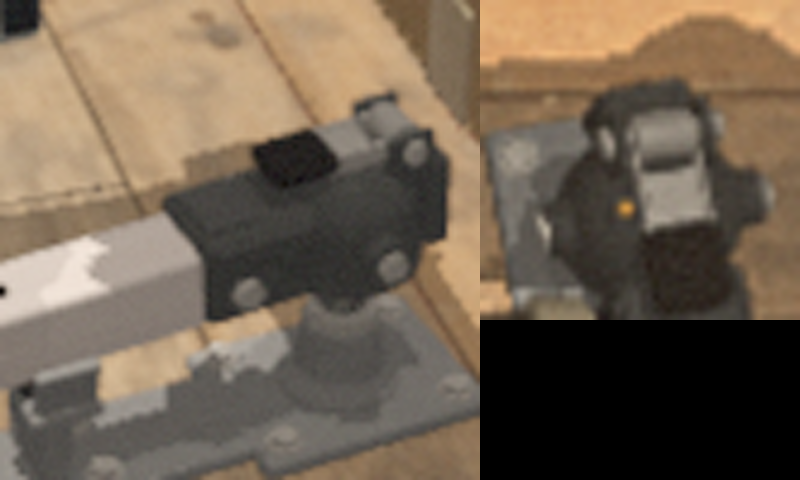

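The lever lies flat over the dome at (295,158) in the side part of the crop, with the gripper well clear. The brass pin still shows at (625,208) in the top part, and the tube rests in the saddle. I hand the job in.

```bash
python3 -c "
from rig import job_done;print(job_done())"
```

```text
the job is handed in; nothing more can be done
None
```

The coupler is fully home on the ball with the seat pin out, the tube rests in the saddle, and the lever has snapped over centre and stays down; I handed the job in at about 26 s, and the highest push I read was about 20 N (2 kg).

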